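# Park the index plunger of a drilling jig and run the drill guide back to its stop

### The arm

A 6-joint arm with a two-finger parallel gripper is mounted at the origin on a cart in front of the work surface, level with it; the furniture and walls round the work are solid. World frame = base frame: x ahead of the robot, y to its left, z up, the work surface at z = 0. Lengths are in mm, angles in rad, forces in N, time in s.
With the tool pointing down it reaches from about 275 to 750 mm from the base axis. Payload 10.2 kg.
Tool frame: the origin (TCP) lies midway between the tips of the shut fingers; the grasp point (between the pads) lies 19 mm behind it (hold_point_z is the z of the grasp point in the tool frame, in mm); z points along the fingers, y is the line along which they close (so a half turn about z gives the same grasp; the last joint's range is limited). The gripper opens to 88 mm and grips with 3 to 60 N. Pads are 18 mm wide; open, the fingers measure 123 mm over their backs; the gripper's body (75 mm by 187 mm) begins 45 mm behind the grasp point.
Start: joints at [-1.356, 0.313, 1.498, -0, 1.331, -0.223], TCP at [222.561, -475.497, 209.62] pointing down, gripper open.
Joint ranges: [-2.94, 2.94], [-0.97, 2.17], [0.19, 2.56], [-1.23, 4.37], [0.02, 3.11], [-2.88, 2.88]. Speed limits (rad/s): [2.39, 2.39, 3.01, 3.14, 3.14, 3.14].

### API

Orientations are given as a rotation vector (axis times angle).
In Python, from station import * gives the robot as it stands.
- The arm moves only by the tool apply_moves, never from a script. Its argument "commands" is a list of rows, each an object with "translation": the shift along the tool's x, y, z each as a share of 0.8 m, from -1 to 1, a list of three; "angular": the turn, a rotation vector about the tool's x, y, z each as a share of 60 degrees, from -1 to 1, a list of three; "grip": the finger opening in mm, from 0 to 88.1. A call has 1 to 10 rows; each row is the pose to reach, as a shift and turn from the pose commanded when the call began, along the tool's axes at that moment; what a row does not reach only later rows make up. A row lasts 1/8 s, in which the tool goes at most 62.5 mm and 10.7 degrees, less where a joint would pass 70% of its speed; a pose out of reach is approached as far as the arm can. A call with a number of a shift or a turn outside -1 to 1 is refused whole. A call with a gripper value outside its range is refused whole. The fingers move at their own pace and stop on an object; the grip force is fixed at half the most. Time passes only in rows, so rows that repeat a pose let the fingers close. It gives the time, the measured TCP pose, the force, the opening and the grip force at its end, in the units of the state.
- get_state(): the state, without advancing time (a new reading comes with each control period).
- capture(name): name is "scene" or "top" or "wrist"; returns the picture (400x640x3 uint8, red, green, blue); there is no depth.
- camera_model(name): a dict with "vertical_fov" (degrees; the focal length in pixels is half the picture's height over the tangent of half this angle, whatever the lens; pixels are square), "cx", "cy" (the principal point, pixels), "origin" and "rotation" of the camera in the world. Camera axes: x right, y up, looking along -z (the intrinsics and any distortion apply to the point x, -y, -z); pixel columns grow to the right and rows downward; lengths in mm; the calibration is good to about 2 mm. A picture is of the moment at which its call begins: read the wrist's pose just before it. camera_model takes no time and is no camera call; for the wrist camera it gives the pose at the moment of the call.
- hand_in(): hands the job in; it is judged then, once.
The state is a dict: "clock": time; "joint_positions": joint angles; "joint_velocities": joint speeds; "joint_efforts": joint torques, N m; "ee_pos": TCP position; "eef_rot": TCP orientation; "force": force on the tool from outside, world axes, zero at the start; "torque": the same for the moment, N m; "width": opening from 0.0 (shut) to 1.0 (fully open); "gripper_force": force on a finger pad.
Only numpy, scipy, OpenCV 4.12 (cv2) and the standard library are available. Lean on these libraries where they do the work, as an engineer would, in place of code of your own. Each camera call takes 0.05 s, during which the arm holds its last target. There are 200 camera calls.

### The job

The jig's drill guide is pinned over the bridge blank and must be out of the way before the blank can be lifted out. Pull the guide's sprung index plunger up by its black wing grip until you feel the end of its slot, turn it about 65 degrees clockwise (seen from above) and let it down into the rest notch so that it stays up by itself, then slide the guide towards you until it rests against the stop. Work gently and by feel: do not wrench the plunger in its slot, shove the guide while it is pinned or ram it into the stop, and leave the blank and the other things lying where they are.

Things in the scene. Friction and masses are not known exactly. Their poses are not given: they have to be found in the camera images.
- jig: Drilling jig, screwed to the bench: plywood base 170 x 350 x 18 mm, an aluminium block at each end (62 mm high, y -164 to -146 and 146 to 164), two 12 mm steel rods along y (x -52 and +52, 46 mm up). Origin: centre of the base's underside. y points along the rods away from the robot, x to the robot's right, z up; turned by up to 16 degrees either way.
- guide: Drill guide: aluminium block 126 (x) x 60 (y) x 22 mm that slides along the rods with 2 N of friction. Origin: centre of its top face, 60 mm above the bench; axes as the jig's. Starts pinned at jig y +87.5 mm; the stop lies 145 to 180 mm towards the robot (-y). On its top: push knob (x -44), drill bush (x -8, 9 mm high), plunger (x +30).
- knob: Index plunger: black wing grip 40 (own x) x 14 (own y) x 24 mm (z) on a rod with a cross pin; origin at the grip's centre. Pinned: 72 mm above the guide's top at guide x +30, y 0, own x along guide x (within 6 degrees); free under it down to the sleeve. Pinch its flat sides, fingers closing along own y. Spring 5 N when pinned, 0.15 N more per mm of lift.
- sleeve: Hex nut (36 mm) with a 24 mm brass sleeve, screwed to a height that differs each time: top 32 to 47 mm over the guide's top. Two J-slots lead the cross pin: up 13 to 28 mm to a felt end; it turns clockwise only within 2 mm below that end; far wall at 77 degrees; rest notch at 53 to 77 degrees, 5 mm below the felt end. Origin: nut's underside.
- index_bar: Steel strip 18 x 292 x 9 mm along y under the guide, with six 7.5 mm holes 12 mm apart; the plunger's 6 mm nose stands 6 mm deep in the hole farthest from the robot and pins the guide. Unparked, the nose would drop into the other holes on the way. Origin: centre of its underside.
- push_knob (a point): Centre of the turned dark wooden push knob on the guide, 23 mm across, 94 mm above the bench, its top at 108 mm, its foot thinner (11 mm). At guide x -44, y 0. A grip for sliding the guide; pinch it from above, fingers closing along the guide's y.
- guide_edge (a point): Point on the guide's side face towards the robot, at guide x -52, y -30, 50 mm above the bench: it meets the stop. Axes as the jig's.
- stop_face (a point): Centre of the round rubber face (16 mm) of the stop, looking along +y away from the robot, 46 mm above the bench. The guide is home when guide_edge reaches it. Axes as the jig's.
- stop: Stop: dark steel clamp 26 x 20 x 25 mm on the left-hand rod, near the end towards the robot, top 59 mm (screw head 62 mm) above the bench; clamped at a different place each time. Origin at its centre. Axes as the jig's.
- blank: The rosewood bridge blank, 30 x 150 x 10 mm, loose in its bed on the jig's base between two low wooden strips, along y under the guide; top 28 mm above the bench. Origin: centre of its underside.
- pencil: Red flat carpenter's pencil, 160 x 12 x 8 mm, lying on the bench close beside the jig, to its right. Bystander. Origin: centre of its underside.
- vernier: Steel vernier caliper, 200 x 58 x 12 mm, lying near the front edge of the bench. Bystander. Origin: centre of its underside.
- spare_blank: A second rosewood bridge blank, 30 x 150 x 10 mm, lying near the front edge of the bench. Bystander. Origin: centre of its underside.
- tape_measure: Yellow tape measure, 81 x 35 x 62 mm, standing on the bench in front of the robot, to its right. Bystander. Origin: centre of its underside.

How it is judged (in metres and radians):
On the way, in this order (a step that is already met when the one before it is completed fails the run):
1. the plunger is pulled up, turned and let down so that its pin rests in the notch (z of knob in the frame of guide above 0.0785 m and angle between the x axis of knob and the x axis of guide, either way round above 0.88 rad and contact force between knob and sleeve above 3 N), for 0.2 s.
2. the guide is slid up to the stop (y of guide_edge in the frame of stop_face below 0.002 m), for 0.2 s.
At the end, for the whole second after the job is handed in: The plunger stays up by itself, its pin resting in the notch (raised by more than 6.5 mm, turned by more than 50 degrees, bearing on the sleeve with more than 3 N), and the guide rests within 2 mm of the stop (all of step 1 and y of guide_edge in the frame of stop_face below 0.002 m and linear speed of guide below 0.01 m/s); the robot touches nothing.
It fails at once if the plunger's cross pin is forced against its slot with more than 20 N (contact force between knob and sleeve above 20 N).
It fails at once if the pinned guide is shoved so that the plunger bears on the index bar with more than 20 N (contact force between knob and index_bar above 20 N).
It fails at once if the guide is rammed into the stop with more than 20 N (contact force between guide and stop above 20 N).
It fails at once if the blank, pencil, vernier, spare blank or tape measure is moved by more than 20 mm (distance of any of blank, pencil, vernier, spare_blank, tape_measure from where it was at the start of the episode above 0.02 m).
It also fails if it takes over 45 s, if anything falls off the work surface, if the arm or the gripper's body presses on something with over 40 N, if the wrist force passes 120 N, or if a joint passes its speed limit or range.

## Working session

There is one attempt and no reset: what is moved stays moved. The work goes in short steps, Python scripts to look and compute and a tool call to move; the robot and the scene stay as the last step left them, time stands still between calls to the robot, and variables do not carry over. Pictures are saved under pics/ and viewed, at most 10 in all, crops included, and the job is handed in when it is done.

Besides the shell and the picture viewer there is one more tool, called by a JSON object that holds its "method" and its "body". apply_moves: Moves the arm, as the interface text tells. Its arguments: {"type":"object","properties":{"commands":{"type":"array","items":{"type":"object","properties":{"translation":{"type":"array","items":{"type":"number","minimum":-1,"maximum":1}},"angular":{"type":"array","items":{"type":"number","minimum":-1,"maximum":1}},"grip":{"type":"number"}}}}},"required":["commands"]}

```bash
ls; mkdir -p pics; python3 - <<'E'
from station import *
import cv2
for n in("scene","top"):
    m=camera_model(n);print(n,m)
    cv2.imwrite(f"pics/{n}0.png",capture(n)[:,:,::-1])
print(get_state())
E
```

```text
pics
scene {'vertical_fov': 47.44614432395119, 'cx': 323.00461418527, 'cy': 207.16780391582628, 'origin': array([-284.57571944,  711.01861274,  784.31952579]), 'rotation': array([ 0.51409634, -1.09734152, -2.01177834])}
top {'vertical_fov': 49.440767068035576, 'cx': 316.19428152803835, 'cy': 200.9264560241044, 'origin': array([ 386.42442131,   85.41766435, 1059.32616212]), 'rotation': array([ 0.0909694 , -0.10504531, -1.54852037])}
{'clock': 0.1, 'joint_positions': array([-1.35643338e+00,  3.13392154e-01,  1.49831355e+00, -3.11167099e-06,
        1.33100860e+00, -2.23394950e-01]), 'joint_velocities': array([-0.00048972,  0.00106598, -0.00148967, -0.00054051, -0.00114229,
        0.00148971]), 'joint_efforts': array([ 2.44198367e-03, -4.02807498e+01, -2.52645904e+01,  6.94957143e-02,
        3.41479853e-02, -4.71412034e-05]), 'ee_pos': array([ 222.4913717 , -475.260798  ,  209.13719009]), 'eef_rot': array([-3.06554377e+00, -6.81908728e-01, -3.20825421e-06]), 'force': array([-0.04939525, -0.55995015, -0.16532355]), 'torque': array([-0.05382506,  0.0153244 , -0.0333328 ]), 'gripper_force': 0.0, 'width': 0.9994611405061701}
```

View pics/top0.png

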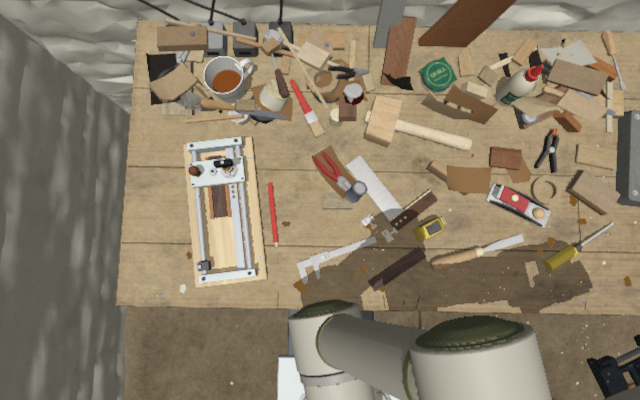

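View pics/scene0.png

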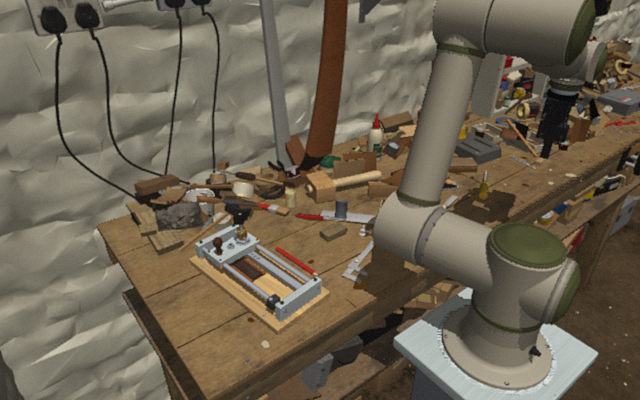

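```bash
cat > h.py <<'E'
from station import *
import numpy as np, cv2
from scipy.spatial.transform import Rotation as R
def K(m):
    f=200/np.tan(np.radians(m["vertical_fov"]/2)); return f
def ray(m,u,v):
    f=K(m); d=np.array([(u-m["cx"])/f,-(v-m["cy"])/f,-1]); return m["origin"],R.from_rotvec(m["rotation"]).apply(d)
def onz(m,u,v,z):
    o,d=ray(m,u,v); return o+d*(z-o[2])/d[2]
def proj(m,p):
    q=R.from_rotvec(m["rotation"]).inv().apply(np.asarray(p,float)-m["origin"]); f=K(m)
    return np.array([m["cx"]+f*q[0]/-q[2], m["cy"]-f*q[1]/-q[2]])
E
python3 - <<'E'
from h import *
a=cv2.imread("pics/top0.png")[128:293,178:278]; b=cv2.imread("pics/scene0.png")[215:330,185:335]
a=cv2.resize(a,None,fx=3.6,fy=3.6,interpolation=2); b=cv2.resize(b,None,fx=2.9,fy=2.9,interpolation=2)
c=np.zeros((600,800,3),np.uint8); c[:a.shape[0],:a.shape[1]]=a; c[:b.shape[0],362:362+b.shape[1]]=b
cv2.imwrite("pics/c0.png",c)
E
```

```text
(no output)
```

View pics/c0.png

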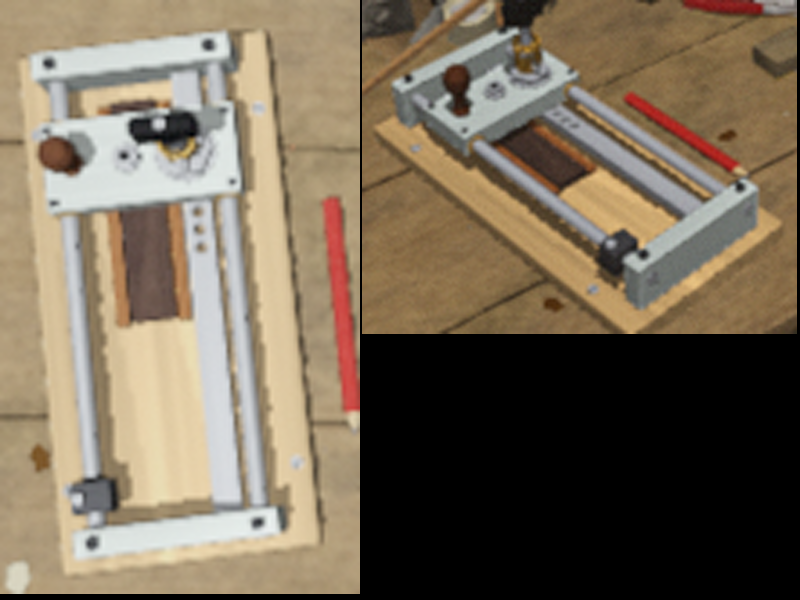

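```bash
cat >> h.py <<'E'
E
python3 - <<'E'
from h import *
m=camera_model("top")
P=lambda x,y,z:onz(m,x/3.6+178-.36,y/3.6+128-.36,z)
for name,z,pts in [("base",18,[(20,58),(266,30),(320,540),(68,573)]),("far",62,[(31,45),(229,32),(231,64),(33,85)]),("near",62,[(75,530),(281,507),(283,530),(77,556)]),("guide",60,[(45,122),(237,103),(240,187),(48,212)]),
 ("stop",59,[(76,480),(112,477),(115,508),(80,514)])]:
    q=np.array([P(x,y,z) for x,y in pts]); c=q.mean(0)
    ex=(q[1]+q[2]-q[0]-q[3])/2; ey=(q[0]+q[1]-q[2]-q[3])/2
    print(name,c.round(1),"len",np.linalg.norm(ex).round(1),np.linalg.norm(ey).round(1),"ang x,y(deg; yaw of jig y)",np.degrees(np.arctan2(ex[1],ex[0])).round(1)+90,np.degrees(np.arctan2(ey[1],ey[0])).round(1))
print("knob",P(163,125,144),"push",P(60,153,94),P(131,127,144),P(197,124,144))
E
```

```text
base [492.  297.7  18. ] len 166.7 346.7 ang x,y(deg; yaw of jig y) 8.200000000000003 8.2
far [643.3 320.   62. ] len 129.0 24.1 ang x,y(deg; yaw of jig y) 6.299999999999997 5.9
near [338.9 275.1  62. ] len 129.6 15.3 ang x,y(deg; yaw of jig y) 7.799999999999997 7.3
guide [578.  309.8  60. ] len 124.6 57.4 ang x,y(deg; yaw of jig y) 7.900000000000006 4.7
stop [360.2 329.2  59. ] len 22.4 20.5 ang x,y(deg; yaw of jig y) 8.299999999999997 9.1
knob [580.7848812  279.76769338 144.        ] push [572.16115983 353.87267582  94.        ] [579.16179152 298.70632187 144.        ] [581.82837519 259.60017876 144.        ]
```

{"method": "apply_moves", "body": {"commands": [{"translation":[0.8,-0.665,-0.05],"angular":[0,0,-1]},{"translation":[0.8,-0.665,-0.05],"angular":[0,0,-1]},{"translation":[0.8,-0.665,-0.05],"angular":[0,0,-1]},{"translation":[0.8,-0.665,-0.05],"angular":[0,0,-1]},{"translation":[0.8,-0.665,-0.05],"angular":[0,0,-1]},{"translation":[0.8,-0.665,-0.05],"angular":[0,0,-1]},{"translation":[0.8,-0.665,-0.05],"angular":[0,0,-1]},{"translation":[0.8,-0.665,-0.05],"angular":[0,0,-1]},{"translation":[0.8,-0.665,-0.05],"angular":[0,0,-1]},{"translation":[0.8,-0.665,-0.05],"angular":[0,0,-1]}]}}

```text
schema error: expected keys translation, angular, grip
```

```bash
cat >> h.py <<'E'
def plan(p,yaw):
    """shift and turn (in shares) from the present pose to TCP p, tool down, tool x at yaw deg"""
    s=get_state(); r=R.from_rotvec(s["eef_rot"]); c=np.cos(np.radians(yaw)); n=np.sin(np.radians(yaw))
    t=R.from_matrix(np.array([[c,n,0],[n,-c,0],[0,0,-1]]))
    x=r.as_matrix()[:,0]
    print("t",s["clock"],"pos",s["ee_pos"].round(1),"yaw",np.degrees(np.arctan2(x[1],x[0])).round(2),"F",s["force"].round(1),"w",round(s["width"]*88.1,1),"gf",s["gripper_force"])
    print(" trans",(r.inv().apply(np.array(p)-s["ee_pos"])/800).round(4),"ang",np.degrees((r.inv()*t).as_rotvec()).round(2)/60)
E
python3 -c "
from h import *
plan([581.5,280,230],94)"
```

```text
t 0.1 pos [ 222.5 -475.3  209.1] yaw 25.08 F [-0.  -0.6 -0.2] w 88.1 gf 0.0
 trans [ 0.8067 -0.6648 -0.0252] ang [-8.33333333e-04 -8.33333333e-04 -1.14866667e+00]
```

{"method": "apply_moves", "body": {"commands": [{"translation":[0.8,-0.665,-0.05],"angular":[0,0,-1],"grip":88},{"translation":[0.8,-0.665,-0.05],"angular":[0,0,-1],"grip":88},{"translation":[0.8,-0.665,-0.05],"angular":[0,0,-1],"grip":88},{"translation":[0.8,-0.665,-0.05],"angular":[0,0,-1],"grip":88},{"translation":[0.8,-0.665,-0.05],"angular":[0,0,-1],"grip":88},{"translation":[0.8,-0.665,-0.05],"angular":[0,0,-1],"grip":88},{"translation":[0.8,-0.665,-0.05],"angular":[0,0,-1],"grip":88},{"translation":[0.8,-0.665,-0.05],"angular":[0,0,-1],"grip":88},{"translation":[0.8,-0.665,-0.05],"angular":[0,0,-1],"grip":88},{"translation":[0.8,-0.665,-0.05],"angular":[0,0,-1],"grip":88}]}}

```text
clock: 1.35
ee_pos: [488.6, 91.6, 239.6]
eef_rot: [2.314, 2.124, -0.0]
force: [1.0, -1.9, 0.9]
width: 0.996
gripper_force: 0.0
```

```bash
python3 -c "
from h import *
plan([571,281,260],94)"
```

```text
t 1.35 pos [488.6  91.6 239.6] yaw 85.1 F [ 1.  -1.9  0.9] w 87.8 gf 0.0
 trans [ 0.2447  0.0824 -0.0255] ang [-0.00016667  0.00016667 -0.14833333]
```

{"method": "apply_moves", "body": {"commands": [{"translation":[0.2445,0.0957,0],"angular":[0,0,-0.148],"grip":88},{"translation":[0.2445,0.0957,0],"angular":[0,0,-0.148],"grip":88},{"translation":[0.2445,0.0957,0],"angular":[0,0,-0.148],"grip":88},{"translation":[0.2445,0.0957,0],"angular":[0,0,-0.148],"grip":88},{"translation":[0.2445,0.0957,0],"angular":[0,0,-0.148],"grip":88}]}}

```text
clock: 1.98
ee_pos: [581.1, 278.7, 238.4]
eef_rot: [-2.141, -2.298, 0.002]
force: [0.5, -0.1, -0.6]
width: 0.999
gripper_force: 0.0
```

```bash
python3 - <<'E'
from h import *
plan([581.5,280,118],94)
m=camera_model("wrist");im=capture("wrist")
print(m)
cv2.imwrite("pics/w1.png",im[:,:,::-1])
for p in [(581.5,280,144),(582,280,95),(572,353.5,108)]: print(proj(m,p))
E
```

```text
t 1.975 pos [581.1 278.7 238.4] yaw 94.06 F [ 0.5 -0.1 -0.6] w 88.0 gf 0.0
 trans [0.0017 0.0009 0.1505] ang [-0.0015      0.00033333  0.001     ]
{'vertical_fov': 70.75823907951781, 'cx': 322.9359479099926, 'cy': 196.90269471246384, 'origin': array([577.55189015, 351.9698528 , 413.86048764]), 'rotation': array([-0.28919997, -0.00851603,  0.07091793])}
[322.23385476 188.93211707]
[322.8412705  178.04116372]
[318.23695375 111.15449828]
```

View pics/w1.png

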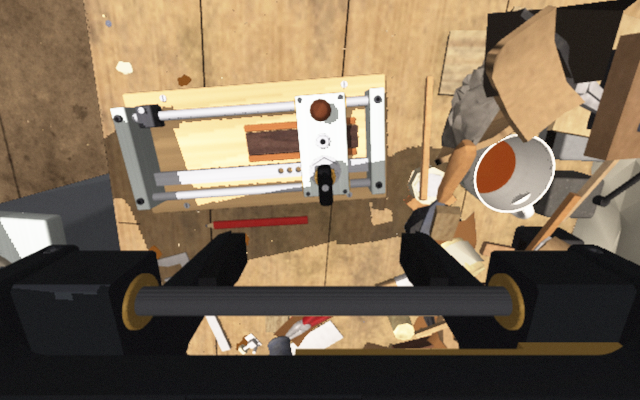

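```bash
python3 - <<'E'
from h import *
m=camera_model("wrist")
im=cv2.imread("pics/w1.png"); c=im[155:215,300:350]
b=cv2.resize(c,None,fx=10,fy=10,interpolation=cv2.INTER_CUBIC); cv2.imwrite("pics/w1c.png",b)
g=cv2.cvtColor(im,6); k=(g[140:220,295:355]<45).astype(np.uint8)
n,l,s,ce=cv2.connectedComponentsWithStats(k)
for i in range(1,n):
    if s[i,4]>40:
        print(s[i],ce[i]+[295,140]); p=np.argwhere(l==i)[:,::-1].astype(np.float32)+[295,140]; print(cv2.minAreaRect(p.astype(np.float32)))
E
```

```text
[ 23  25  15  41 465] [324.8516129 184.5827957]
((325.0, 185.0), (40.0, 14.0), 90.0)
```

View pics/w1c.png

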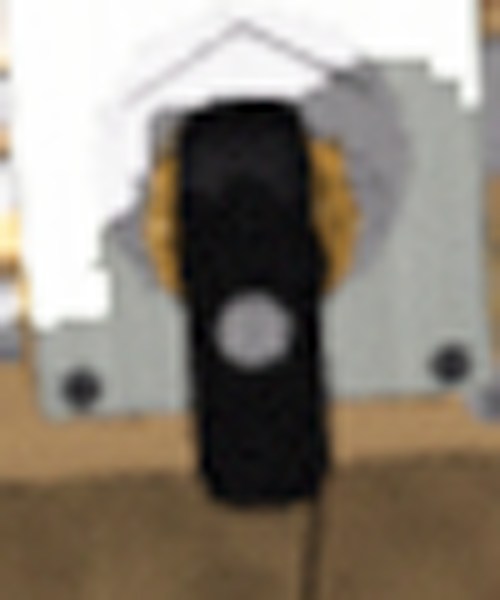

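```bash
python3 - <<'E'
from h import *
m=camera_model("wrist")
P=lambda x,y,z:onz(m,x/10+300-.45,y/10+155-.45,z)
print("dot",P(254,330,144))
# top-face edges: lower part, from visible near end up
for a,b in [((192,300),(207,490)),((317,230),(328,480)),((185,110),(207,490)),((305,110),(328,480))]:
    d=P(*b,144)-P(*a,144); print(np.degrees(np.arctan2(d[1],d[0])))
print("screws",P(82,390,60),P(450,362,60))
d=P(450,362,60)-P(82,390,60);print(np.degrees(np.arctan2(d[1],d[0])),"jig y ang")
for u,v in[(320,110)]: print("push",onz(m,u,v,108))
E
```

```text
dot [584.01879343 280.3537789  144.        ]
-81.85036784115526
-83.04661984628098
-82.99390761297018
-82.05881489085712
screws [564.1962667 248.7698386  60.       ] [611.86865658 255.93495053  60.        ]
8.54751863862067 jig y ang
push [573.76987063 353.6734342  108.        ]
```

```bash
python3 -c "
from h import *
plan([583.2,280.2,117],97)"
```

```text
t 2.025 pos [580.9 277.6 238.9] yaw 94.0 F [ 0.2 -0.3  0.4] w 88.0 gf 0.0
 trans [0.0031 0.0032 0.1524] ang [-0.00116667  0.0005     -0.05      ]
```

{"method": "apply_moves", "body": {"commands": [{"translation":[0.003,0.003,0.05],"angular":[0,0,-0.05],"grip":50},{"translation":[0.003,0.003,0.1],"angular":[0,0,-0.05],"grip":40},{"translation":[0.003,0.003,0.152],"angular":[0,0,-0.05],"grip":40},{"translation":[0.003,0.003,0.152],"angular":[0,0,-0.05],"grip":40},{"translation":[0.003,0.003,0.152],"angular":[0,0,-0.05],"grip":30}]}}

```text
clock: 2.65
ee_pos: [584.3, 279.9, 120.4]
eef_rot: [2.082, 2.35, 0.004]
force: [0.1, -1.0, 0.2]
width: 0.456
gripper_force: 0.0
```

```bash
python3 - <<'E'
from h import *
plan([583.2,280.2,117],97)
s=get_state();print(s["joint_positions"]-0)
for i in range(3):
    im=capture("wrist"); m=camera_model("wrist"); s=get_state(); print(s["ee_pos"],s["force"],s["width"]*88.1, m["origin"])
c=im[150:330,220:430];print(proj(m,(583.2,280.2,144)),proj(m,s["ee_pos"]))
cv2.imwrite("pics/w2.png",cv2.resize(im[140:340,200:460],None,fx=3,fy=3,interpolation=2)[:,:,::-1])
E
```

```text
t 2.65 pos [584.3 279.9 120.4] yaw 96.92 F [ 0.1 -1.   0.2] w 40.2 gf 0.0
 trans [ 0.0006 -0.0013  0.0042] ang [ 0.00283333 -0.00033333 -0.00133333]
[ 2.66239078e-01  6.54507014e-01  1.20924139e+00 -7.56112247e-05
  1.27487372e+00  1.45443827e-01]
[584.39888972 280.12171291 120.62161154] [-0.48630511  0.30702253 -0.01629317] 35.81474849573279 [576.33583629 352.78112743 296.16690258]
[584.35140153 280.23162653 120.44650292] [ 0.20788982 -0.22541515  0.21759193] 31.756628295032066 [576.27383146 352.92404491 295.99018059]
[584.17700429 280.33653359 120.08507916] [ 0.40049649 -0.82878908  0.24082224] 30.282586685832182 [576.19047136 353.02638872 295.61929892]
[319.01081903 242.65061631] [320.85155276 226.94502455]
```

View pics/w2.png

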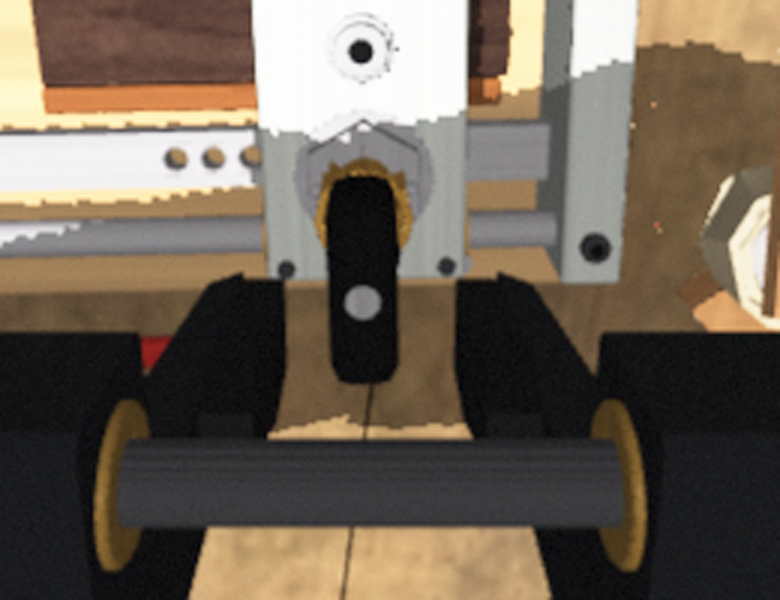

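{"method": "apply_moves", "body": {"commands": [{"translation":[0.0006,-0.0017,0.002],"angular":[0,0,0],"grip":24},{"translation":[0.0006,-0.0017,0.002],"angular":[0,0,0],"grip":20},{"translation":[0.0006,-0.0017,0.002],"angular":[0,0,0],"grip":17},{"translation":[0.0006,-0.0017,0.002],"angular":[0,0,0],"grip":17},{"translation":[0.0006,-0.0017,0.002],"angular":[0,0,0],"grip":16},{"translation":[0.0006,-0.0017,0.002],"angular":[0,0,0],"grip":16}]}}

```text
clock: 3.55
ee_pos: [582.0, 280.6, 116.4]
eef_rot: [-2.082, -2.352, 0.0]
force: [0.3, 0.0, -1.2]
width: 0.182
gripper_force: 0.0
```

```bash
python3 - <<'E'
from h import *
for i in range(2):
    im=capture("wrist"); plan([583,280.5,118],97)
cv2.imwrite("pics/w3.png",cv2.resize(im[170:300,260:380],None,fx=4.5,fy=4.5,interpolation=2)[:,:,::-1])
E
```

```text
t 3.6 pos [582.1 280.6 116.4] yaw 96.97 F [-0.2  0.5  0.2] w 16.3 gf 0.0
 trans [-0.0003  0.0012 -0.002 ] ang [ 0.      0.     -0.0005]
t 3.65 pos [582.  280.6 116.4] yaw 96.96 F [-1.4  1.4  0.3] w 15.9 gf 0.0
 trans [-0.0003  0.0012 -0.002 ] ang [-0.          0.         -0.00066667]
```

View pics/w3.png

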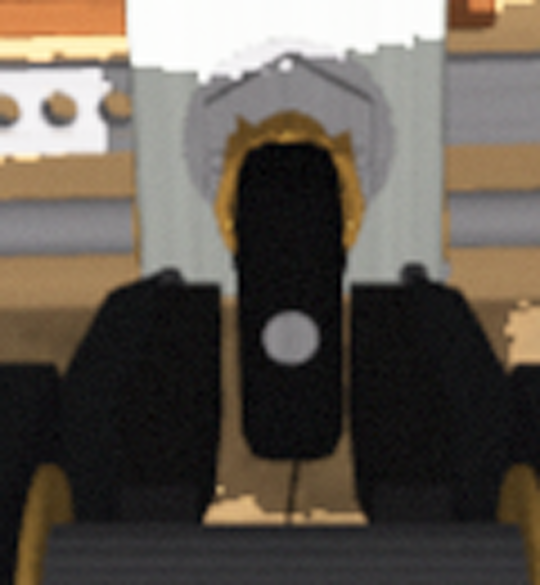

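{"method": "apply_moves", "body": {"commands": [{"translation":[0,0.0008,0],"angular":[0,0,0],"grip":16},{"translation":[0,0.0008,0],"angular":[0,0,0],"grip":15},{"translation":[0,0.0008,0],"angular":[0,0,0],"grip":14.5},{"translation":[0,0.0008,0],"angular":[0,0,0],"grip":14.2},{"translation":[0,0.0008,0],"angular":[0,0,0],"grip":14}]}}

```text
clock: 4.28
ee_pos: [582.7, 280.7, 116.4]
eef_rot: [-2.082, -2.352, -0.0]
force: [0.4, -0.5, 0.6]
width: 0.164
gripper_force: 0.0
```

```bash
python3 -c "
from h import *
plan([583.2,280.2,117],97)"
```

```text
t 4.275 pos [582.7 280.7 116.4] yaw 96.97 F [ 0.4 -0.5  0.6] w 14.4 gf 0.0
 trans [-0.0008  0.0006 -0.0007] ang [-0.     -0.     -0.0005]
```

Now grip firmly.

{"method": "apply_moves", "body": {"commands": [{"translation":[0,0,0],"angular":[0,0,0],"grip":13.5},{"translation":[0,0,0],"angular":[0,0,0],"grip":12},{"translation":[0,0,0],"angular":[0,0,0],"grip":10},{"translation":[0,0,0],"angular":[0,0,0],"grip":10}]}}

```text
clock: 4.78
ee_pos: [582.7, 280.7, 116.4]
eef_rot: [2.082, 2.352, 0.0]
force: [-0.1, -0.1, 0.0]
width: 0.114
gripper_force: 0.0
```

```bash
python3 -c "
from h import *
plan([583.2,280.2,117],97);print(get_state()['torque'])"
```

```text
t 4.775 pos [582.7 280.7 116.4] yaw 96.96 F [-0.1 -0.1  0. ] w 10.1 gf 0.0
 trans [-0.0007  0.0006 -0.0007] ang [ 0.         -0.         -0.00066667]
[-0.01555167 -0.10384991  0.01209667]
```

```bash
python3 - <<'E'
from h import *
im=capture("wrist");a=cv2.resize(im[170:300,260:380],None,fx=3.3,fy=3.3,interpolation=2)
m=camera_model("scene");u=proj(m,(583,280,130)).astype(int);print(u);s=capture("scene")[u[1]-65:u[1]+65,u[0]-60:u[0]+60]
cv2.imwrite("pics/w4.png",np.hstack([a,cv2.resize(s,(396,429),interpolation=2)])[:,:,::-1])
E
```

```text
[240 217]
```

View pics/w4.png

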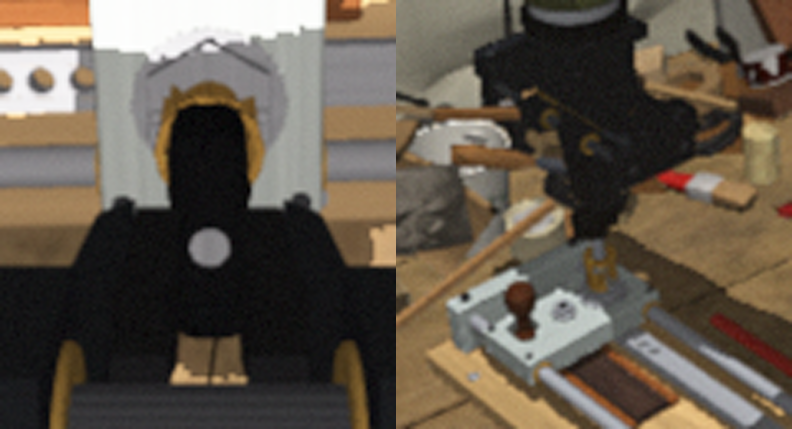

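{"method": "apply_moves", "body": {"commands": [{"translation":[0,0,0],"angular":[0,0,0],"grip":7},{"translation":[0,0,0],"angular":[0,0,0],"grip":4},{"translation":[0,0,0],"angular":[0,0,0],"grip":0},{"translation":[0,0,0],"angular":[0,0,0],"grip":0}]}}

```text
clock: 5.38
ee_pos: [582.7, 280.7, 116.4]
eef_rot: [2.082, 2.352, 0.0]
force: [0.1, 0.6, -0.4]
width: 0.001
gripper_force: 0.0
```

```bash
python3 -c "
from h import *
plan([583.2,280.2,117],97);print(get_state()['torque'])"
```

```text
t 5.375 pos [582.7 280.7 116.4] yaw 96.96 F [ 0.1  0.6 -0.4] w 0.1 gf 0.0
 trans [-0.0007  0.0006 -0.0007] ang [ 0.         -0.         -0.00066667]
[-0.02848772 -0.03917703 -0.00580465]
```

```bash
python3 - <<'E'
from h import *
im=capture("wrist");a=cv2.resize(im[190:300,270:370],(480,528),interpolation=2)
m=camera_model("scene");u=proj(m,(583,280,130)).astype(int);s=capture("scene")[u[1]-40:u[1]+30,u[0]-20:u[0]+22]
x=np.hstack([a,cv2.resize(s,(317,528),interpolation=2)])[:,:,::-1]
cv2.imwrite("pics/w5.png",(255*(x/255.)**.45).astype(np.uint8))
w=camera_model("wrist")
for p in[(582.7,280.7,116.4),(582.7,280.7,135),(583,280.5,144),(583,280.5,120)]: print(p,proj(w,p),(proj(w,p)-[270,190])*4.8,(proj(m,p)-u+[20,40])*7.54+[480,0])
E
```

```text
(582.7, 280.7, 116.4) [320.90486537 226.98967119] [244.34335378 177.5504217 ] [635.03709445 342.05202774]
(582.7, 280.7, 135) [320.68807317 238.83326645] [243.30275123 234.39967897] [630.29098424 296.47226212]
(583, 280.5, 144) [321.04040043 245.86588378] [244.99392207 268.15624215] [628.04195998 273.52188177]
(583, 280.5, 120) [321.28159104 229.43439082] [246.15163698 189.28507596] [634.2003782  332.68025587]
```

View pics/w5.png

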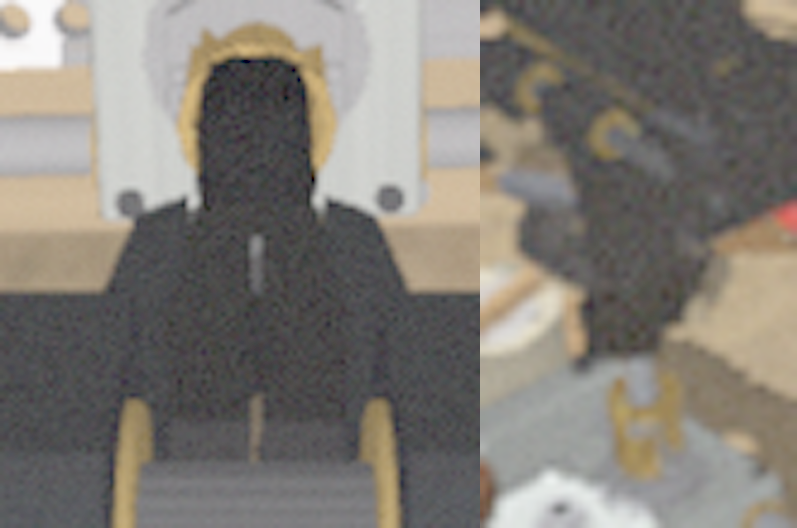

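{"method": "apply_moves", "body": {"commands": [{"translation":[0,0,0],"angular":[0,0,0],"grip":40},{"translation":[0,0,0],"angular":[0,0,0],"grip":40},{"translation":[0,0,0],"angular":[0,0,0],"grip":40},{"translation":[0,0,0],"angular":[0,0,0],"grip":40},{"translation":[0,0,0.006],"angular":[0,0,0],"grip":40},{"translation":[0,0,0.012],"angular":[0,0,0],"grip":40},{"translation":[0,0,0.016],"angular":[0,0,0],"grip":40},{"translation":[0,0,0.016],"angular":[0,0,0],"grip":30},{"translation":[0,0,0.016],"angular":[0,0,0],"grip":30}]}}

```text
clock: 6.6
ee_pos: [582.7, 280.8, 103.8]
eef_rot: [2.082, 2.352, 0.0]
force: [-0.4, 0.1, 0.2]
width: 0.344
gripper_force: 0.0
```

{"method": "apply_moves", "body": {"commands": [{"translation":[0,0,0],"angular":[0,0,0],"grip":22},{"translation":[0,0,0],"angular":[0,0,0],"grip":18},{"translation":[0,0,0],"angular":[0,0,0],"grip":16},{"translation":[0,0,0],"angular":[0,0,0],"grip":16}]}}

```text
clock: 7.1
ee_pos: [582.7, 280.7, 103.7]
eef_rot: [2.082, 2.352, 0.0]
force: [-0.0, -0.0, 0.6]
width: 0.18
gripper_force: 0.0
```

```bash
python3 -c "
from h import *
plan([583.2,280.2,117],97);print(get_state()['torque'])"
```

```text
t 7.1 pos [582.7 280.7 103.7] yaw 96.96 F [-0.  -0.   0.6] w 15.9 gf 0.0
 trans [-0.0007  0.0005 -0.0167] ang [ 0.         -0.         -0.00066667]
[-0.04605719 -0.18039585 -0.05271523]
```

{"method": "apply_moves", "body": {"commands": [{"translation":[0,0,0],"angular":[0,0,0],"grip":14.5},{"translation":[0,0,0],"angular":[0,0,0],"grip":13.5},{"translation":[0,0,0],"angular":[0,0,0],"grip":12},{"translation":[0,0,0],"angular":[0,0,0],"grip":11}]}}

```text
clock: 7.6
ee_pos: [582.8, 280.7, 103.7]
eef_rot: [2.082, 2.352, 0.0]
force: [1.2, 1.0, 0.5]
width: 0.154
gripper_force: 30.0
```

```bash
python3 -c "
from h import *
plan([583.2,280.2,117],97);print(get_state()['torque'])"
```

```text
t 7.6 pos [582.8 280.7 103.7] yaw 96.96 F [1.2 1.  0.5] w 13.6 gf 29.962220191955566
 trans [-0.0007  0.0005 -0.0167] ang [ 0.00016667 -0.         -0.00066667]
[-0.02755952 -0.18967315  0.01001805]
```

{"method": "apply_moves", "body": {"commands": [{"translation":[0,0,-0.0015],"angular":[0,0,0],"grip":6},{"translation":[0,0,-0.003],"angular":[0,0,0],"grip":6},{"translation":[0,0,-0.005],"angular":[0,0,0],"grip":6},{"translation":[0,0,-0.007],"angular":[0,0,0],"grip":6},{"translation":[0,0,-0.009],"angular":[0,0,0],"grip":6},{"translation":[0,0,-0.011],"angular":[0,0,0],"grip":6},{"translation":[0,0,-0.013],"angular":[0,0,0],"grip":6},{"translation":[0,0,-0.013],"angular":[0,0,0],"grip":6}]}}

```text
clock: 8.6
ee_pos: [582.5, 280.7, 114.0]
eef_rot: [-2.082, -2.352, 0.001]
force: [-1.0, 0.0, -7.4]
width: 0.151
gripper_force: 30.0
```

```bash
python3 -c "
from h import *
plan([583.2,280.2,117],97);print(get_state()['torque'])"
```

```text
t 8.6 pos [582.5 280.7 114. ] yaw 96.97 F [-1.   0.  -7.4] w 13.3 gf 29.960768222808838
 trans [-0.0007  0.0008 -0.0038] ang [-0.00066667  0.00016667 -0.0005    ]
[-0.07770996 -0.00692934  0.03904808]
```

{"method": "apply_moves", "body": {"commands": [{"translation":[0,0,-0.001],"angular":[0,0,0],"grip":6},{"translation":[0,0,-0.002],"angular":[0,0,0],"grip":6}]}}

```text
clock: 8.85
ee_pos: [582.5, 280.7, 115.5]
eef_rot: [-2.082, -2.352, 0.001]
force: [-1.3, 0.1, -6.7]
width: 0.157
gripper_force: 30.0
```

{"method": "apply_moves", "body": {"commands": [{"translation":[0,0,-0.001],"angular":[0,0,0],"grip":6},{"translation":[0,0,-0.0015],"angular":[0,0,0],"grip":6}]}}

```text
clock: 9.1
ee_pos: [582.5, 280.7, 116.8]
eef_rot: [-2.082, -2.352, 0.001]
force: [-2.7, -1.2, -7.7]
width: 0.155
gripper_force: 30.0
```

{"method": "apply_moves", "body": {"commands": [{"translation":[0,0,-0.001],"angular":[0,0,0],"grip":6},{"translation":[0,0,-0.0015],"angular":[0,0,0],"grip":6}]}}

```text
clock: 9.35
ee_pos: [582.5, 280.7, 118.0]
eef_rot: [-2.082, -2.352, 0.0]
force: [-1.8, -0.6, -6.5]
width: 0.156
gripper_force: 30.0
```

{"method": "apply_moves", "body": {"commands": [{"translation":[0,0,-0.001],"angular":[0,0,0],"grip":6},{"translation":[0,0,-0.0015],"angular":[0,0,0],"grip":6}]}}

```text
clock: 9.6
ee_pos: [582.6, 280.7, 119.2]
eef_rot: [-2.082, -2.352, 0.0]
force: [-2.2, -0.7, -7.2]
width: 0.152
gripper_force: 30.0
```

{"method": "apply_moves", "body": {"commands": [{"translation":[0,0,-0.001],"angular":[0,0,0],"grip":6},{"translation":[0,0,-0.0015],"angular":[0,0,0],"grip":6}]}}

```text
clock: 9.85
ee_pos: [582.6, 280.7, 120.4]
eef_rot: [-2.082, -2.352, 0.0]
force: [-2.1, 0.0, -8.1]
width: 0.158
gripper_force: 30.0
```

{"method": "apply_moves", "body": {"commands": [{"translation":[0,0,-0.001],"angular":[0,0,0],"grip":6},{"translation":[0,0,-0.0015],"angular":[0,0,0],"grip":6}]}}

```text
clock: 10.1
ee_pos: [582.7, 280.7, 121.7]
eef_rot: [-2.082, -2.352, 0.0]
force: [-1.8, 0.8, -7.0]
width: 0.158
gripper_force: 30.0
```

{"method": "apply_moves", "body": {"commands": [{"translation":[0,0,-0.001],"angular":[0,0,0],"grip":6},{"translation":[0,0,-0.0015],"angular":[0,0,0],"grip":6}]}}

```text
clock: 10.35
ee_pos: [582.7, 280.7, 122.8]
eef_rot: [-2.082, -2.352, 0.0]
force: [-1.8, 0.0, -8.1]
width: 0.156
gripper_force: 30.0
```

{"method": "apply_moves", "body": {"commands": [{"translation":[0,0,-0.001],"angular":[0,0,0],"grip":6},{"translation":[0,0,-0.0015],"angular":[0,0,0],"grip":6}]}}

```text
clock: 10.6
ee_pos: [582.6, 280.7, 123.3]
eef_rot: [-2.082, -2.352, 0.001]
force: [1.1, 1.0, -15.4]
width: 0.153
gripper_force: 30.0
```

{"method": "apply_moves", "body": {"commands": [{"translation":[0,0,0.001],"angular":[0,0,0],"grip":6},{"translation":[0,0,0.002],"angular":[0,0,0],"grip":6},{"translation":[0,0,0.002],"angular":[0,0,0.05],"grip":6},{"translation":[0,0,0.002],"angular":[0,0,0.1],"grip":6}]}}

```text
clock: 11.1
ee_pos: [582.6, 280.7, 122.9]
eef_rot: [2.204, 2.238, 0.0]
force: [-2.0, 0.3, -7.7]
width: 0.16
gripper_force: 30.0
```

```bash
python3 -c "
from h import *
plan([583.2,280.2,117],97);print(get_state()['torque'])"
```

```text
t 11.1 pos [582.6 280.7 122.9] yaw 90.87 F [-2.   0.3 -7.7] w 14.1 gf 29.95859384536743
 trans [-0.0007  0.0007  0.0074] ang [ 0.00033333 -0.         -0.10216667]
[-0.05278207  0.26885493  0.00474749]
```

{"method": "apply_moves", "body": {"commands": [{"translation":[0,0,0.0003],"angular":[0,0,0.08],"grip":6},{"translation":[0,0,0.0003],"angular":[0,0,0.16],"grip":6},{"translation":[0,0,0.0003],"angular":[0,0,0.24],"grip":6},{"translation":[0,0,0.0003],"angular":[0,0,0.3],"grip":6}]}}

```text
clock: 11.6
ee_pos: [582.7, 280.8, 122.8]
eef_rot: [2.528, 1.865, 0.001]
force: [-2.0, 0.8, -7.8]
width: 0.152
gripper_force: 30.0
```

```bash
python3 -c "
from h import *
plan([583.2,280.2,117],97);print(get_state()['torque'])"
```

```text
t 11.6 pos [582.7 280.8 122.8] yaw 72.84 F [-2.   0.8 -7.8] w 13.4 gf 29.95868057012558
 trans [-0.0006  0.0008  0.0072] ang [ 5.00000000e-04 -3.33333333e-04 -4.02666667e-01]
[0.04140356 0.22258998 0.06108394]
```

{"method": "apply_moves", "body": {"commands": [{"translation":[0,0,0],"angular":[0,0,0.09],"grip":6},{"translation":[0,0,0],"angular":[0,0,0.18],"grip":6},{"translation":[0,0,0],"angular":[0,0,0.27],"grip":6},{"translation":[0,0,0],"angular":[0,0,0.36],"grip":6},{"translation":[0,0,0],"angular":[0,0,0.45],"grip":6}]}}

```text
clock: 12.22
ee_pos: [582.6, 281.1, 122.8]
eef_rot: [-2.894, -1.222, -0.001]
force: [-2.2, 1.5, -8.0]
width: 0.157
gripper_force: 30.0
```

```bash
python3 -c "
from h import *
plan([583.2,280.2,117],33);print(get_state()['torque'])"
```

```text
t 12.225 pos [582.6 281.1 122.8] yaw 45.8 F [-2.2  1.5 -8. ] w 13.9 gf 29.957800805568695
 trans [-0.0003  0.0013  0.0072] ang [-0.00033333 -0.00083333  0.21333333]
[ 0.18147337  0.4136973  -0.03677427]
```

{"method": "apply_moves", "body": {"commands": [{"translation":[0,0,0],"angular":[0,0,0.08],"grip":6},{"translation":[0,0,0],"angular":[0,0,0.15],"grip":6},{"translation":[0,0,0],"angular":[0,0,0.2],"grip":6},{"translation":[0,0,0],"angular":[0,0,0.2],"grip":6}]}}

```text
clock: 12.72
ee_pos: [582.6, 281.3, 122.7]
eef_rot: [-3.003, -0.918, -0.001]
force: [-2.5, 3.1, -8.0]
width: 0.154
gripper_force: 30.0
```

```bash
python3 -c "
from h import *
plan([583.2,280.2,117],33);print(get_state()['torque'])"
```

```text
t 12.725 pos [582.6 281.3 122.7] yaw 34.01 F [-2.5  3.1 -8. ] w 13.6 gf 29.96212363243103
 trans [-0.0001  0.0016  0.0071] ang [-0.00066667 -0.00083333  0.01683333]
[0.52522277 0.37964782 0.01350396]
```

{"method": "apply_moves", "body": {"commands": [{"translation":[0,0,0.001],"angular":[0,0,0],"grip":6},{"translation":[0,0,0.002],"angular":[0,0,0],"grip":6},{"translation":[0,0,0.003],"angular":[0,0,0],"grip":6},{"translation":[0,0,0.004],"angular":[0,0,0],"grip":6},{"translation":[0,0,0.005],"angular":[0,0,0],"grip":6}]}}

```text
clock: 13.35
ee_pos: [582.6, 281.2, 118.3]
eef_rot: [-3.003, -0.919, -0.001]
force: [-2.9, 4.8, -6.7]
width: 0.151
gripper_force: 30.0
```

{"method": "apply_moves", "body": {"commands": [{"translation":[0,0,0.0007],"angular":[0,0,0],"grip":6},{"translation":[0,0,0.0007],"angular":[0,0,0],"grip":6}]}}

```text
clock: 13.6
ee_pos: [582.6, 281.3, 117.8]
eef_rot: [-3.003, -0.919, -0.001]
force: [-2.7, 4.4, -6.7]
width: 0.156
gripper_force: 30.0
```

{"method": "apply_moves", "body": {"commands": [{"translation":[0,0,0.0007],"angular":[0,0,0],"grip":6},{"translation":[0,0,0.0007],"angular":[0,0,0],"grip":6}]}}

```text
clock: 13.85
ee_pos: [582.8, 281.3, 117.6]
eef_rot: [-3.003, -0.919, -0.002]
force: [-2.6, 5.4, -5.6]
width: 0.154
gripper_force: 30.0
```

{"method": "apply_moves", "body": {"commands": [{"translation":[0,0,0.0007],"angular":[0,0,0],"grip":6},{"translation":[0,0,0.0007],"angular":[0,0,0],"grip":6}]}}

```text
clock: 14.1
ee_pos: [583.0, 281.3, 117.4]
eef_rot: [-3.004, -0.919, -0.003]
force: [-2.8, 4.9, -3.2]
width: 0.157
gripper_force: 30.0
```

{"method": "apply_moves", "body": {"commands": [{"translation":[0,0,0.0004],"angular":[0,0,0],"grip":6},{"translation":[0,0,0.0004],"angular":[0,0,0],"grip":14},{"translation":[0,0,0.0004],"angular":[0,0,0],"grip":16},{"translation":[0,0,0.0004],"angular":[0,0,0],"grip":30},{"translation":[0,0,0.0004],"angular":[0,0,0],"grip":40},{"translation":[0,0,0.0004],"angular":[0,0,0],"grip":40}]}}

```text
clock: 14.85
ee_pos: [582.9, 280.6, 116.4]
eef_rot: [3.004, 0.917, 0.001]
force: [0.0, 0.0, -0.0]
width: 0.454
gripper_force: 0.0
```

{"method": "apply_moves", "body": {"commands": [{"translation":[0,0,-0.05],"angular":[0,0,0],"grip":40},{"translation":[0,0,-0.1],"angular":[0,0,0],"grip":40},{"translation":[0,0,-0.1],"angular":[0,0,0],"grip":40}]}}

```text
clock: 15.22
ee_pos: [583.9, 281.0, 199.6]
eef_rot: [3.004, 0.918, 0.01]
force: [0.4, 0.6, -0.5]
width: 0.453
gripper_force: 0.0
```

```bash
python3 - <<'E'
from h import *
im=capture("wrist"); cv2.imwrite("pics/w6.png",im[:,:,::-1]); m=camera_model("wrist")
print(m["origin"],m["rotation"])
plan([575,354,160],98.4)
g=cv2.cvtColor(im,7)
for z,p in((163,(583,281,163)),(158,(583,281,158)),(108,(572.5,353.6,108))): print(proj(m,p))
k=(g[:235]<45).astype(np.uint8)
n,l,s,ce=cv2.connectedComponentsWithStats(k)
for i in range(1,n):
    if s[i,4]>150: p=np.argwhere(l==i)[:,::-1].astype(np.float32); print(s[i],ce[i],cv2.minAreaRect(p))
E
```

```text
[644.99734261 321.6718374  372.76462113] [-0.26401472  0.13934317 -0.97100027]
t 15.275 pos [583.1 280.8 197.1] yaw 33.97 F [-0.6 -0.2 -0.1] w 40.1 gf 0.0
 trans [ 0.0427 -0.0816  0.0464] ang [ 0.00183333 -0.00133333 -1.07383333]
[321.51934392 211.81836175]
[321.54341449 209.74778854]
[251.6979894  160.52175191]
[544   0  30  17 211] [561.55924171   5.27962085] ((560.1580810546875, 3.6812267303466797), (31.587356567382812, 13.283927917480469), 30.465543746948242)
[545  54  39  67 378] [563.09259259  80.17460317] ((559.7401123046875, 84.57771301269531), (10.209897994995117, 76.15663146972656), 29.623750686645508)
[422 103  26  31 215] [430.09302326 117.04651163] ((432.42303466796875, 119.38459777832031), (38.82901382446289, 9.15255355834961), 56.3099365234375)
[564 177  35  44 550] [580.82       200.04909091] ((581.2000122070312, 198.60000610351562), (12.521980285644531, 52.771202087402344), 26.56505012512207)
[611 177  29  44 721] [625.52843273 196.32316227] ((625.0, 198.5), (43.0, 28.0), 90.0)
[314 179  17  49 672] [321.875      202.20238095] ((322.0, 203.0), (48.0, 16.0), 90.0)
```

{"method": "apply_moves", "body": {"commands": [{"translation":[0.0395,-0.0836,0],"angular":[0,0,-1],"grip":50},{"translation":[0.0395,-0.0836,0],"angular":[0,0,-1],"grip":50},{"translation":[0.0395,-0.0836,0],"angular":[0,0,-1],"grip":50},{"translation":[0.0395,-0.0836,0],"angular":[0,0,-1],"grip":50},{"translation":[0.0395,-0.0836,0],"angular":[0,0,-1],"grip":50},{"translation":[0.0395,-0.0836,0],"angular":[0,0,-1],"grip":50},{"translation":[0.0395,-0.0836,0],"angular":[0,0,-1],"grip":50},{"translation":[0.0395,-0.0836,0],"angular":[0,0,-1],"grip":50}]}}

```text
clock: 16.27
ee_pos: [571.3, 353.7, 195.3]
eef_rot: [-2.145, -2.294, 0.002]
force: [-0.1, 0.0, -0.1]
width: 0.569
gripper_force: 0.0
```

```bash
python3 -c "
from h import *
plan([571.9,353.9,80],98.4)"
```

```text
t 16.275 pos [571.3 353.7 195.3] yaw 93.84 F [-0.1  0.  -0.1] w 50.1 gf 0.0
 trans [0.0002 0.0009 0.1442] ang [-0.00116667  0.00033333 -0.076     ]
```

{"method": "apply_moves", "body": {"commands": [{"translation":[0,0.0008,0.05],"angular":[0,0,-0.076],"grip":50},{"translation":[0,0.0008,0.1],"angular":[0,0,-0.076],"grip":50},{"translation":[0,0.0008,0.13],"angular":[0,0,-0.076],"grip":50},{"translation":[0,0.0008,0.144],"angular":[0,0,-0.076],"grip":50},{"translation":[0,0.0008,0.144],"angular":[0,0,-0.076],"grip":50},{"translation":[0,0.0008,0.144],"angular":[0,0,-0.076],"grip":50}]}}

```text
clock: 17.02
ee_pos: [572.7, 354.1, 82.3]
eef_rot: [2.05, 2.379, 0.003]
force: [0.5, 0.2, 0.4]
width: 0.564
gripper_force: 0.0
```

```bash
python3 - <<'E'
from h import *
im=capture("wrist")
plan([571.9,353.9,56],98.4)
m=camera_model("wrist");print(proj(m,(571.9,353.9,108)),proj(m,(571.9,353.9,94)))
# push knob: dark reddish brown blob
h=cv2.cvtColor(im,cv2.COLOR_RGB2HSV); k=((h[...,1]>90)&(h[...,2]<130)&(h[...,2]>30)&((h[...,0]<12)|(h[...,0]>170))).astype(np.uint8)
n,l,s,ce=cv2.connectedComponentsWithStats(k)
for i in range(1,n):
    if s[i,4]>150 and 250<ce[i,0]<400: print(s[i],ce[i])
a=cv2.resize(im[140:340,200:460],(560,430),interpolation=2)
t=camera_model("top");c=capture("top")[128:293,178:278]
c=cv2.resize(c,(240,430),interpolation=2)
cv2.imwrite("pics/w7.png",np.hstack([a,c])[:,:,::-1])
E
```

```text
t 17.075 pos [572.7 354.1  82.3] yaw 98.51 F [ 0.   0.3 -0.1] w 49.8 gf 0.0
 trans [-0.0001 -0.0011  0.0328] ang [ 0.00183333 -0.0005      0.00183333]
[319.25327442 244.12288687] [319.49066086 234.25421853]
[ 307  206   36   49 1291] [324.39891557 231.28272657]
```

View pics/w7.png

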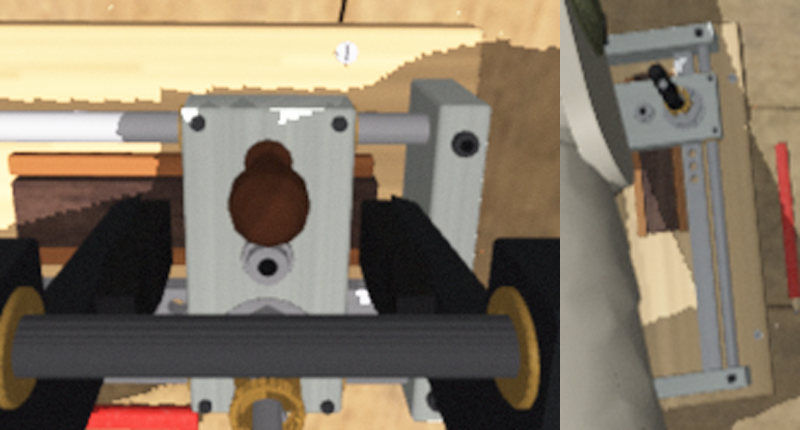

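{"method": "apply_moves", "body": {"commands": [{"translation":[0,0.0008,0.01],"angular":[0,0,0],"grip":50},{"translation":[0,0.0008,0.018],"angular":[0,0,0],"grip":40},{"translation":[0,0.0008,0.024],"angular":[0,0,0],"grip":40},{"translation":[0,0.0008,0.03],"angular":[0,0,0],"grip":35},{"translation":[0,0.0008,0.03],"angular":[0,0,0],"grip":30},{"translation":[0,0.0008,0.03],"angular":[0,0,0],"grip":27},{"translation":[0,0.0008,0.03],"angular":[0,0,0],"grip":26},{"translation":[0,0.0008,0.03],"angular":[0,0,0],"grip":25}]}}

```text
clock: 18.12
ee_pos: [573.0, 354.0, 57.2]
eef_rot: [2.05, 2.38, 0.001]
force: [1.1, 0.7, 0.1]
width: 0.288
gripper_force: 0.4
```

{"method": "apply_moves", "body": {"commands": [{"translation":[0,0,0],"angular":[0,0,0],"grip":24},{"translation":[0,0,0],"angular":[0,0,0],"grip":23},{"translation":[0,0,0],"angular":[0,0,0],"grip":22},{"translation":[0,0,0],"angular":[0,0,0],"grip":20},{"translation":[0,0,0],"angular":[0,0,0],"grip":20}]}}

```text
clock: 18.75
ee_pos: [572.9, 354.0, 57.2]
eef_rot: [2.05, 2.38, 0.001]
force: [2.0, -0.0, 1.9]
width: 0.248
gripper_force: 30.0
```

```bash
python3 -c "
from h import *
plan([572.9,353.9,56],98.4)"
```

```text
t 18.75 pos [572.9 354.   57.2] yaw 98.52 F [ 2.  -0.   1.9] w 21.8 gf 30.00031777890399
 trans [-0.0002 -0.0001  0.0015] ang [ 0.0005     -0.00016667  0.002     ]
```

{"method": "apply_moves", "body": {"commands": [{"translation":[0,-0.003,0],"angular":[0,0,0],"grip":15},{"translation":[0,-0.008,0],"angular":[0,0,0],"grip":15},{"translation":[0,-0.016,0],"angular":[0,0,0],"grip":15},{"translation":[0,-0.026,0],"angular":[0,0,0],"grip":15},{"translation":[0,-0.036,0],"angular":[0,0,0],"grip":15},{"translation":[0,-0.046,0],"angular":[0,0,0],"grip":15},{"translation":[0,-0.054,0],"angular":[0,0,0],"grip":15},{"translation":[0,-0.06,0],"angular":[0,0,0],"grip":15},{"translation":[0,-0.06,0],"angular":[0,0,0],"grip":15}]}}

```text
clock: 19.88
ee_pos: [524.4, 347.0, 57.1]
eef_rot: [-2.049, -2.38, 0.002]
force: [-2.0, 2.4, 7.4]
width: 0.254
gripper_force: 30.0
```

```bash
python3 -c "
from h import *
plan([572.9,353.9,56],98.4);print(get_state()['torque'])"
```

```text
t 19.875 pos [524.4 347.   57.1] yaw 98.54 F [-2.   2.4  7.4] w 22.4 gf 30.001080308575183
 trans [-0.0005  0.0612  0.0013] ang [-0.00133333 -0.00016667  0.00233333]
[0.55819169 0.2622654  0.0332723 ]
```

{"method": "apply_moves", "body": {"commands": [{"translation":[0,-0.006,-0.0004],"angular":[0,0,0],"grip":15},{"translation":[0,-0.018,-0.0004],"angular":[0,0,0],"grip":15},{"translation":[0,-0.034,-0.0004],"angular":[0,0,0],"grip":15},{"translation":[0,-0.052,-0.0004],"angular":[0,0,0],"grip":15},{"translation":[0,-0.07,-0.0004],"angular":[0,0,0],"grip":15},{"translation":[0,-0.088,-0.0004],"angular":[0,0,0],"grip":15},{"translation":[0,-0.102,-0.0004],"angular":[0,0,0],"grip":15},{"translation":[0,-0.112,-0.0004],"angular":[0,0,0],"grip":15},{"translation":[0,-0.117,-0.0004],"angular":[0,0,0],"grip":15},{"translation":[0,-0.118,-0.0004],"angular":[0,0,0],"grip":15}]}}

```text
clock: 21.12
ee_pos: [431.5, 333.7, 57.2]
eef_rot: [-2.049, -2.379, -0.002]
force: [1.8, 10.1, 1.7]
width: 0.248
gripper_force: 30.0
```

```bash
python3 - <<'E'
from h import *
plan([572.9,353.9,56],98.4);print(get_state()['torque'])
# gap guide edge - stop in the scene view: print gray profile along left rod line
im=cv2.cvtColor(capture("scene"),7); cv2.imwrite("pics/s8.png",im); m=camera_model("scene")
y=np.radians(8.4);Y=np.array([np.cos(y),np.sin(y),0]);X=np.array([np.sin(y),-np.cos(y),0]);C=np.array([491.6,297.6,0])
for j in range(-140,-60,3):
    u=proj(m,C-52*X+j*Y+[0,0,52]); print(j,u.round(),im[int(round(u[1])),int(round(u[0]))])
E
```

```text
t 21.125 pos [431.5 333.7  57.2] yaw 98.52 F [ 1.8 10.1  1.7] w 21.9 gf 30.0001183594577
 trans [-0.0012  0.1785  0.0015] ang [-0.     -0.0015  0.002 ]
[ 1.4464565  -0.25821848  0.04955145]
-140 [278. 302.] 150
-137 [277. 302.] 126
-134 [276. 301.] 50
-131 [275. 300.] 57
-128 [274. 300.] 64
-125 [273. 299.] 60
-122 [272. 298.] 118
-119 [271. 298.] 170
-116 [270. 297.] 120
-113 [270. 296.] 65
-110 [269. 296.] 61
-107 [268. 295.] 63
-104 [267. 294.] 68
-101 [266. 294.] 71
-98 [265. 293.] 65
-95 [264. 293.] 75
-92 [264. 292.] 67
-89 [263. 291.] 67
-86 [262. 291.] 67
-83 [261. 290.] 80
-80 [260. 289.] 95
-77 [259. 289.] 106
-74 [258. 288.] 64
-71 [258. 287.] 58
-68 [257. 287.] 52
-65 [256. 286.] 83
-62 [255. 286.] 114
```

{"method": "apply_moves", "body": {"commands": [{"translation":[0.0008,-0.002,0],"angular":[0,0,0],"grip":15},{"translation":[0.001,-0.005,0],"angular":[0,0,0],"grip":15},{"translation":[0.001,-0.009,0],"angular":[0,0,0],"grip":15},{"translation":[0.001,-0.013,0],"angular":[0,0,0],"grip":15},{"translation":[0.001,-0.016,0],"angular":[0,0,0],"grip":15},{"translation":[0.001,-0.018,0],"angular":[0,0,0],"grip":15},{"translation":[0.001,-0.018,0],"angular":[0,0,0],"grip":15}]}}

```text
clock: 22.05
ee_pos: [417.2, 331.7, 57.1]
eef_rot: [-2.05, -2.38, 0.0]
force: [0.6, 5.0, 3.9]
width: 0.249
gripper_force: 30.0
```

```bash
python3 - <<'E'
from h import *
plan([431.5,333.7,57],98.4);print(get_state()['torque'])
E
```

```text
t 22.05 pos [417.2 331.7  57.1] yaw 98.52 F [0.6 5.  3.9] w 22.0 gf 30.000397679395974
 trans [-0.0001  0.0181  0.0002] ang [-0.00066667 -0.00033333  0.002     ]
[ 0.8722872  -0.09296924  0.02528031]
```

Travelled about 157 mm. Now creep.

{"method": "apply_moves", "body": {"commands": [{"translation":[0.0003,-0.001,0],"angular":[0,0,0],"grip":15},{"translation":[0.0003,-0.002,0],"angular":[0,0,0],"grip":15},{"translation":[0.0003,-0.003,0],"angular":[0,0,0],"grip":15}]}}

```text
clock: 22.42
ee_pos: [415.1, 331.4, 57.2]
eef_rot: [-2.05, -2.38, 0.0]
force: [1.6, 4.4, 1.5]
width: 0.25
gripper_force: 30.0
```

{"method": "apply_moves", "body": {"commands": [{"translation":[0.0002,-0.001,0],"angular":[0,0,0],"grip":15},{"translation":[0.0002,-0.002,0],"angular":[0,0,0],"grip":15},{"translation":[0.0002,-0.0025,0],"angular":[0,0,0],"grip":15}]}}

```text
clock: 22.8
ee_pos: [413.1, 331.1, 57.2]
eef_rot: [-2.05, -2.38, 0.001]
force: [2.1, 2.8, 0.0]
width: 0.252
gripper_force: 30.0
```

{"method": "apply_moves", "body": {"commands": [{"translation":[0.0002,-0.001,0],"angular":[0,0,0],"grip":15},{"translation":[0.0002,-0.0015,0],"angular":[0,0,0],"grip":15}]}}

```text
clock: 23.05
ee_pos: [411.9, 331.0, 57.2]
eef_rot: [2.05, 2.38, -0.001]
force: [2.4, 0.9, 0.2]
width: 0.251
gripper_force: 30.0
```

Travel ≈162.6 mm; force just friction.

{"method": "apply_moves", "body": {"commands": [{"translation":[0,-0.001,0],"angular":[0,0,0],"grip":15},{"translation":[0,-0.0015,0],"angular":[0,0,0],"grip":15}]}}

```text
clock: 23.3
ee_pos: [410.7, 330.8, 57.2]
eef_rot: [2.05, 2.38, -0.001]
force: [2.3, -0.9, -0.1]
width: 0.254
gripper_force: 30.0
```

{"method": "apply_moves", "body": {"commands": [{"translation":[0,-0.001,0],"angular":[0,0,0],"grip":15},{"translation":[0,-0.0015,0],"angular":[0,0,0],"grip":15}]}}

```text
clock: 23.55
ee_pos: [409.5, 330.7, 57.2]
eef_rot: [2.05, 2.38, -0.001]
force: [1.1, -2.8, -0.1]
width: 0.254
gripper_force: 30.0
```

{"method": "apply_moves", "body": {"commands": [{"translation":[-0.0002,-0.001,0],"angular":[0,0,0],"grip":15},{"translation":[-0.0002,-0.0015,0],"angular":[0,0,0],"grip":15}]}}

```text
clock: 23.8
ee_pos: [408.3, 330.5, 57.2]
eef_rot: [-2.05, -2.38, 0.0]
force: [2.1, -2.0, -2.0]
width: 0.249
gripper_force: 30.0
```

{"method": "apply_moves", "body": {"commands": [{"translation":[-0.0002,-0.001,0],"angular":[0,0,0],"grip":15},{"translation":[-0.0002,-0.0015,0],"angular":[0,0,0],"grip":15}]}}

```text
clock: 24.05
ee_pos: [407.1, 330.3, 57.2]
eef_rot: [-2.05, -2.38, 0.0]
force: [1.6, -0.0, -3.2]
width: 0.247
gripper_force: 30.0
```

{"method": "apply_moves", "body": {"commands": [{"translation":[0,-0.001,0],"angular":[0,0,0],"grip":15},{"translation":[0,-0.0015,0],"angular":[0,0,0],"grip":15}]}}

```text
clock: 24.3
ee_pos: [405.9, 330.1, 57.2]
eef_rot: [-2.05, -2.38, 0.0]
force: [2.0, 0.5, -3.0]
width: 0.248
gripper_force: 30.0
```

{"method": "apply_moves", "body": {"commands": [{"translation":[0,-0.001,0],"angular":[0,0,0],"grip":15},{"translation":[0,-0.0015,0],"angular":[0,0,0],"grip":15}]}}

```text
clock: 24.55
ee_pos: [404.8, 330.0, 57.3]
eef_rot: [-2.05, -2.38, -0.0]
force: [1.9, 2.1, -3.3]
width: 0.252
gripper_force: 30.0
```

{"method": "apply_moves", "body": {"commands": [{"translation":[0.0002,-0.001,0],"angular":[0,0,0],"grip":15},{"translation":[0.0002,-0.0015,0],"angular":[0,0,0],"grip":15}]}}

```text
clock: 24.8
ee_pos: [403.6, 329.8, 57.3]
eef_rot: [-2.05, -2.38, 0.0]
force: [1.9, -0.1, -3.5]
width: 0.253
gripper_force: 30.0
```

{"method": "apply_moves", "body": {"commands": [{"translation":[0,-0.001,0],"angular":[0,0,0],"grip":15},{"translation":[0,-0.0015,0],"angular":[0,0,0],"grip":15}]}}

```text
clock: 25.05
ee_pos: [403.1, 329.7, 57.3]
eef_rot: [2.05, 2.38, 0.002]
force: [6.3, 0.9, -7.4]
width: 0.252
gripper_force: 30.0
```

{"method": "apply_moves", "body": {"commands": [{"translation":[0,-0.0003,0],"angular":[0,0,0],"grip":15},{"translation":[0,-0.0003,0],"angular":[0,0,0],"grip":15},{"translation":[0,-0.0003,0],"angular":[0,0,0],"grip":15}]}}

```text
clock: 25.42
ee_pos: [403.1, 329.7, 57.3]
eef_rot: [2.05, 2.379, 0.002]
force: [5.9, 0.7, -7.0]
width: 0.253
gripper_force: 30.0
```

{"method": "apply_moves", "body": {"commands": [{"translation":[0,0,0],"angular":[0,0,0],"grip":23},{"translation":[0,0,0],"angular":[0,0,0],"grip":24},{"translation":[0,0,0],"angular":[0,0,0],"grip":30},{"translation":[0,0,0],"angular":[0,0,0],"grip":44},{"translation":[0,0,0],"angular":[0,0,0],"grip":46},{"translation":[0,0,0],"angular":[0,0,0],"grip":46},{"translation":[0,0,-0.03],"angular":[0,0,0],"grip":46},{"translation":[0,0,-0.09],"angular":[0,0,0],"grip":46},{"translation":[0,0,-0.15],"angular":[0,0,0],"grip":46},{"translation":[0,0,-0.15],"angular":[0,0,0],"grip":46}]}}

```text
clock: 26.68
ee_pos: [403.6, 330.4, 180.6]
eef_rot: [2.048, 2.379, 0.01]
force: [0.4, 0.8, -1.0]
width: 0.519
gripper_force: 0.0
```

```bash
python3 - <<'E'
from h import *
plan([431.5,333.7,57],98.4)
im=capture("wrist"); cv2.imwrite("pics/w9.png",im[:,:,::-1]); m=camera_model("wrist")
y=np.radians(8.3);Y=np.array([np.cos(y),np.sin(y),0]);X=np.array([np.sin(y),-np.cos(y),0]);C=np.array([491.6,297.6,0])
h=cv2.cvtColor(im,cv2.COLOR_RGB2HSV); k=((h[...,1]>90)&(h[...,2]<130)&(h[...,2]>30)&((h[...,0]<12)|(h[...,0]>170))).astype(np.uint8)
n,l,s,ce=cv2.connectedComponentsWithStats(k)
for i in range(1,n):
    if s[i,4]>100 and 250<ce[i,0]<400: print(s[i],ce[i], "jig y",(onz(m,*ce[i],96)-C)@Y, "x",(onz(m,*ce[i],96)-C)@X)
g=cv2.cvtColor(im,7); 
for j in range(-140,-60,2): print(j,[int(g[int(round(u[1])),int(round(u[0]))]) for u in [proj(m,C+x*X+j*Y+[0,0,z]) for x,z in((-52,56),(-20,60))]],end=" ")
E
```

```text
t 26.675 pos [403.6 330.4 180.6] yaw 98.53 F [ 0.4  0.8 -1. ] w 45.7 gf 0.0
 trans [-0.0014  0.0342  0.1547] ang [ 0.006      -0.002       0.00216667]
[311 178  23  27 472] [321.77966102 191.57627119] jig y -82.9537959235763 x -46.68456433052484
-140 [230, 95] -138 [229, 150] -136 [184, 164] -134 [119, 164] -132 [120, 165] -130 [117, 163] -128 [119, 244] -126 [119, 247] -124 [116, 248] -122 [117, 247] -120 [117, 247] -118 [112, 247] -116 [59, 247] -114 [189, 238] -112 [254, 229] -110 [174, 241] -108 [179, 176] -106 [182, 182] -104 [180, 184] -102 [179, 181] -100 [222, 177] -98 [239, 181] -96 [237, 177] -94 [238, 177] -92 [251, 178] -90 [254, 180] -88 [254, 183] -86 [235, 171] -84 [152, 153] -82 [209, 156] -80 [232, 169] -78 [251, 181] -76 [185, 184] -74 [177, 178] -72 [177, 180] -70 [175, 177] -68 [174, 178] -66 [177, 177] -64 [179, 183] -62 [180, 182]
```

```bash
python3 -c "
from station import *
print(hand_in())"
```

```text
the job is handed in; nothing more can be done
None
```

The plunger is parked in its rest notch, the guide is slid home against the stop, the gripper is clear of everything, and the job is handed in; no verdict came back from the hand-in.

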